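# Set the heater control and lock its knob

## Task

Set the heater control box for the experiment: turn its black knob clockwise until the white pointer stands in the green band of the dial, feel within the band for the place where the lock lets go, and pull the knob straight up until it stays out, locked. Pull and turn gently so that the lock is never strained, do not disturb the glassware and the blue case beside it, and let go of the knob.

Things in the scene. Friction and masses are not known exactly. Their poses are not given: they have to be found in the camera images.
- knob_grip (a point): Middle of the knob's black grip bar, on the knob's axis. Bar 46 mm long (this point's x), 14 mm thick (y), 40 mm high; this point is 24 mm above its foot, 16 mm below its top, 29 mm above the dial's face with the knob in. x points along the bar to the pointer end, z up. Pinch it from above across its thickness. A round flange (radius 22 mm) reaches 6 mm up from 1 mm above the dial.
- pointer_tip (a point): The pointer: top end of the white line on the end and top of the grip bar, 22.5 mm out from the knob's axis and at the bar's top.
- knob (a joint): Turn of the knob (rad), 0 to 2.2, growing clockwise seen from above; rubbing torque about 0.05 N m, and it stays where it is left. At the start 0.15 to 0.5.
- knob_pull (a joint): How far the knob is pulled up along its axis (m): 0 in, about 0.012 out and locked. A snap spring holds it in with about 4 N at 0, fading to nothing at 0.006; beyond, it drives the knob out and holds it there with 4 N. After 2 mm a key on the shaft meets the lock ring, unless under its one notch: there the knob rises freely to 0.012, where the notch ends, and cannot turn.
- dial: White round dial on top of the teal box, radius 52 mm, 4 mm thick, fixed, the lock ring hidden inside. Origin on the knob's axis at its underside, 60 mm above the table; z up; x points from the axis to the middle of the green band, which spans 0.22 rad to either side. More than 15 N on the ring (knob pulled against it, turned against the notch's sides, pulled on past the end) strains it.
- band_middle (a point): Middle of the green band, 41 mm from the knob's axis on the dial's face (band 33 to 50 mm from the axis). The hidden notch lies somewhere within 0.17 rad of the band's middle, elsewhere each time; with the pointer within about 0.05 rad of it the knob can rise. The ring is sprung: pressed up it gives about 1 mm per 6 N. The key slides under it with friction about 0.15.
- heater_box: Teal control box, 160 mm (x) by 220 mm (y) by 60 mm high, fixed to the bench, with grey top plate and coloured sockets on its -x face. Origin under its centre; the knob's axis rises through its centre. At knob reading 0 the pointer points along the box's +y.
- beaker: Glass beaker, 66 mm wide, 85 mm high, beside the box; leave alone. Origin under its centre.
- reagent_jar: Glass jar with a blue cap, 56 mm wide, 80 mm high, on the other side of the box; leave alone. Origin under its centre.
- weight_case: Closed blue case, 70 by 110 by 40 mm, beyond the box; leave alone. Origin under its centre.

How it is judged (in metres and radians):
On the way, in this order (a step that is already met when the one before it is completed fails the run):
1. the pointer stands in the green band with the knob not yet pulled out (angle between the x axis of knob_grip and the x axis of dial, either way round below 0.26 rad and value of joint knob_pull below 0.006 m), for 0.1 s.
2. the knob is pulled out to its locked place, pointer in the band (angle between the x axis of knob_grip and the x axis of dial, either way round below 0.26 rad and value of joint knob_pull above 0.0095 m), for 0.2 s.
At the end, for the whole second after the job is handed in: The pointer stands in the green band (within 0.26 rad of its middle), the knob is pulled out at least 9.5 mm and stays there by itself, released (all of step 2); the robot touches nothing.
It fails at once if the lock ring strained with more than 15 N (contact force between anything else and dial above 15 N).
It fails at once if the beaker moved more than 15 mm (distance of beaker from where it was at the start of the episode above 0.015 m).
It fails at once if the jar moved more than 15 mm (distance of reagent_jar from where it was at the start of the episode above 0.015 m).
It fails at once if the blue case moved more than 15 mm (distance of weight_case from where it was at the start of the episode above 0.015 m).
It also fails if it takes over 64 s, if anything falls off the work surface, if the arm or the gripper's body presses on something with over 40 N, if the wrist force passes 120 N, or if a joint passes its speed limit or range.

## Robot

A 6-joint arm with a two-finger parallel gripper is mounted at the origin on the work surface. World frame = base frame: x ahead of the robot, y to its left, z up, the work surface at z = 0. Lengths are in m, angles in degrees, forces in N, time in s.
With the tool pointing down it reaches from about 0.275 to 0.725 m from the base axis. Payload 15.9 kg.
Tool frame: the origin (TCP) lies midway between the tips of the shut fingers; the grasp point (between the pads) lies 19 mm behind it; y points along the fingers, z is the direction in which the jaws open and shut, and the axes are right-handed (so a half turn about y gives the same grasp; the last joint's range is limited). The gripper opens to 85 mm and grips with 20 to 120 N. Pads are 22 mm wide; open, the fingers measure 114 mm over their backs; the gripper's body (76 mm by 85 mm) begins 54 mm behind the grasp point. The pads swing forward as they close: fully open they stand 13 mm farther back than shut.
Start: joints at [-71.047, 12.198, -1.971, 75.831, 0, 90], TCP at [0.162, -0.473, 0.231] pointing down, gripper open.
Joint ranges: [-170.91, 170.91], [-42.67, 98.43], [-65.05, 77.54], [-120.47, 116.71], [-90, 82.35], [-180, 180]. Speed limits (degrees/s): [108.29, 108.29, 136.94, 147.25, 180, 180].

## Interface

Orientations are given as [roll, pitch, yaw] about the fixed x, y, z axes, in that order (R = Rz(yaw) Ry(pitch) Rx(roll)).
In Python, from bench import robot gives the robot as it stands.
- The arm moves only by the shell command python3 -m pendant 'ROWS' [FORCE]. ROWS is JSON, a list of rows, each a list of 5 numbers: the closure, from 0 (fully open) to 1 (shut), then the shift along the tool's x, y, z in m, then the turn about the tool's y in rad. In form: [[claw, x, y, z, twist], ...]. A call has 1 to 10 rows; each row shifts and turns the commanded pose from where the row before left it, along the tool's axes as they then stand; what a row does not reach is not made up. A row lasts 1/10 s, in which the tool goes at most 50 mm and 8.59 degrees, less where a joint would pass 70% of its speed; a pose out of reach is approached as far as the arm can. A call is refused whole if a number of a shift passes 0.05 or a number of a turn 0.15, either way. A call with a gripper value outside its range is refused whole. The fingers move at their own pace and stop on an object; FORCE is the grip in N (left out, the last holds). Time passes only in rows, so rows that do not move let the fingers close. It gives the time, the measured TCP pose, the force and the opening at its end, in the units of the state.
- robot.sense(): the state, without advancing time (a new reading comes with each control period).
- robot.snapshot(name): name is "scene" or "side" or "wrist"; returns the picture (420x560x3 uint8, red, green, blue); there is no depth.
- robot.camera_model(name): a dict with "fx", "fy", "cx", "cy" (pixels), "dist" ([k1, k2, p1, p2, k3] as OpenCV has them; the pictures are not rectified), "cam_to_world" (4x4, takes a point from camera to world coordinates); the wrist camera has in their place "tool_from_camera" (4x4, takes a point from camera to tool coordinates, whose origin is the TCP and whose axes are the tool frame's). Camera axes: x right, y up, looking along -z (the intrinsics and any distortion apply to the point x, -y, -z); pixel columns grow to the right and rows downward; lengths in m; the calibration is good to about 2 mm. A picture is of the moment at which its call begins: read the wrist's pose just before it. camera_model takes no time and is no camera call.
- robot.job_done(): hands the job in, once; it reports no verdict.
The state is a dict: "t": time; "joint_positions": joint angles; "dq": joint speeds; "effort": joint torques, N m; "ee_pos": TCP position; "eef_rot": TCP orientation; "contact_force": force on the tool from outside, world axes, zero at the start; "ft_torque": the same for the moment, N m; "width": finger opening in m.
Only numpy, scipy, OpenCV 4.12 (cv2) and the standard library are available. Lean on these libraries where they do the work, as an engineer would, in place of code of your own. Each camera call takes 0.05 s, during which the arm holds its last target.

## Working session

There is one attempt and no reset: what is moved stays moved. The work goes in short steps, Python scripts to look and compute and a shell command to move; the robot and the scene stay as the last step left them, time stands still between calls to the robot, and variables do not carry over. Pictures are saved under pics/ and viewed, and the job is handed in when it is done.

```bash
ls; mkdir -p pics; python3 - <<'E'
from bench import robot
import cv2,numpy as np
print(robot.sense())
for n in("scene","side","wrist"):
    im=robot.snapshot(n); cv2.imwrite(f"pics/{n}0.png",im[:,:,::-1])
    print(n,robot.camera_model(n))
E
```

```text
pics
{'t': 0.0, 'joint_positions': array([-7.10467433e+01,  1.22263840e+01, -2.00662194e+00,  7.58322168e+01,
        8.70187256e-05,  8.99994561e+01]), 'dq': array([ 0.06533969,  0.0830411 ,  0.06592375, -0.07046117,  0.04553071,
        0.12255601]), 'effort': array([ 1.06883574e-03, -6.86165142e+01,  4.87117982e+01,  1.74490095e-02,
        7.19768445e-05, -1.11390726e-06]), 'ee_pos': array([ 0.16229034, -0.47257597,  0.23081359]), 'eef_rot': array([-9.00652227e+01,  8.76378505e-05, -1.61046199e+02]), 'contact_force': array([ 0.69019305, -0.38736625,  0.79158633]), 'ft_torque': array([0.02182448, 0.03578116, 0.05182956]), 'width': 0.08529057521015408}
scene {'fx': 544.1482701026894, 'fy': 544.1482701026894, 'cx': 277.4012273038472, 'cy': 212.74067601032903, 'dist': array([-0.12290057,  0.        ,  0.        ,  0.        ,  0.        ]), 'cam_to_world': array([[-0.67328095, -0.63782295,  0.37399819,  1.07388497],
       [ 0.73938425, -0.57948148,  0.34280045,  0.43274584],
       [-0.00192098,  0.50732938,  0.86175008,  1.06667934],
       [ 0.        ,  0.        ,  0.        ,  
[... 318 characters left out ...]
77502174, -0.84126358],
       [ 0.00659366,  0.79796771,  0.60266414,  0.79133376],
       [ 0.        ,  0.        ,  0.        ,  1.        ]])}
wrist {'fx': 321.15667179248516, 'fy': 321.15667179248516, 'cx': 278.57582812118784, 'cy': 213.797664939587, 'dist': array([-0.00955227,  0.        ,  0.        ,  0.        ,  0.        ]), 'tool_from_camera': array([[ 8.69179701e-04, -9.57024203e-01, -2.90006759e-01,
        -7.44181127e-02],
       [-5.56799080e-04,  2.90006360e-01, -9.57024556e-01,
        -1.42475912e-01],
       [ 9.99999467e-01,  9.93301814e-04, -2.80802554e-04,
        -1.23746846e-04],
       [ 0.00000000e+00,  0.00000000e+00,  0.00000000e+00,
         1.00000000e+00]])}
```

View pics/scene0.png

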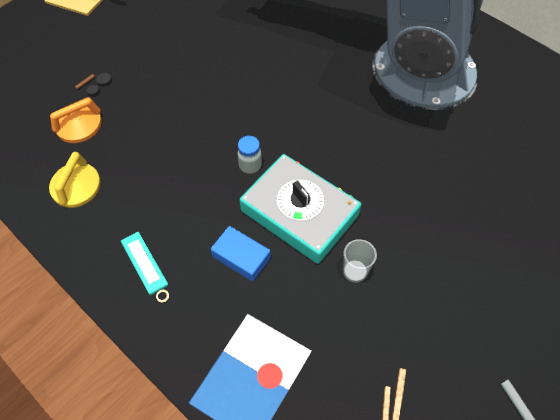

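View pics/side0.png

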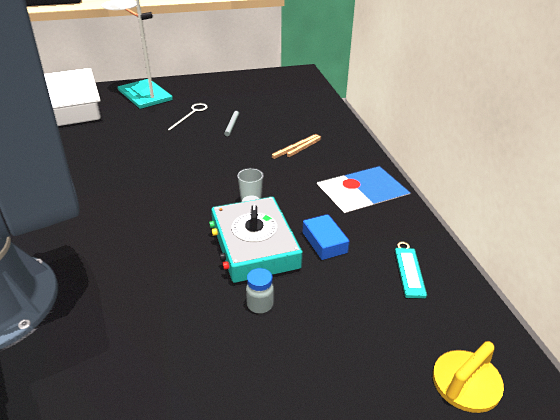

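View pics/wrist0.png

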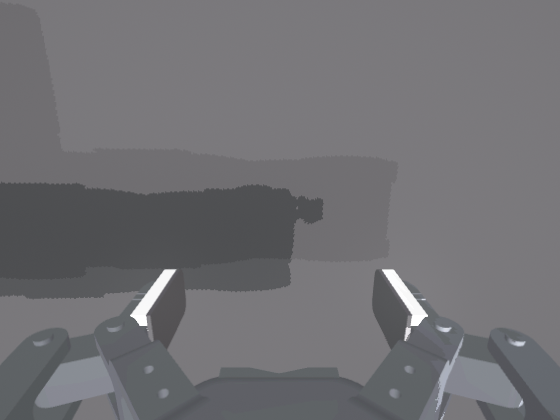

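The scene view shows the box near (300,205), the dial at about (300,199) and the green band at (298,215). In the side view the dial is at about (254,227) and the green at (267,218). Next I'll cast rays onto the known planes.

```bash
cat > h.py <<'E'
import cv2,numpy as np
from bench import robot
from scipy.spatial.transform import Rotation as R
def c2w(n,s=None):
    m=robot.camera_model(n)
    if n!="wrist": return m,m["cam_to_world"]
    T=np.eye(4);T[:3,:3]=R.from_euler('xyz',s["eef_rot"],degrees=True).as_matrix();T[:3,3]=s["ee_pos"]
    return m,T@m["tool_from_camera"]
def cast(m,T,px,z):
    K=np.array([[m["fx"],0,m["cx"]],[0,m["fy"],m["cy"]],[0,0,1]])
    u=cv2.undistortPoints(np.array(px,float).reshape(-1,1,2),K,np.array(m["dist"])).reshape(-1,2)
    d=np.c_[u[:,0],-u[:,1],-np.ones(len(u))]@T[:3,:3].T
    o=T[:3,3]
    return o+d*((z-o[2])/d[:,2])[:,None]
def proj(m,T,P):
    K=np.array([[m["fx"],0,m["cx"]],[0,m["fy"],m["cy"]],[0,0,1]])
    q=(np.atleast_2d(P)-T[:3,3])@T[:3,:3]
    q=q*[1,-1,-1]
    return cv2.projectPoints(q,np.zeros(3),np.zeros(3),K,np.array(m["dist"]))[0].reshape(-1,2)
E
cat > m1.py <<'E'
from h import *
for n,box in(("scene",(240,150,365,265)),("side",(205,190,305,285))):
    im=cv2.imread(f"pics/{n}0.png"); m,T=c2w(n)
    hsv=cv2.cvtColor(im,cv2.COLOR_BGR2HSV)
    M=np.zeros(im.shape[:2],np.uint8);M[box[1]:box[3],box[0]:box[2]]=255
    g=cv2.inRange(hsv,(50,150,100),(70,255,255))&M
    k,lab,st,ce=cv2.connectedComponentsWithStats(g)
    for i in range(1,k):
        if st[i,4]>15: print(n,"green",st[i],ce[i],cast(m,T,ce[i],.064).round(4))
    t=cv2.inRange(hsv,(75,100,60),(95,255,255))&M
    ys,xs=np.nonzero(t); P=cast(m,T,np.c_[xs,ys],.06)
    w=cv2.inRange(hsv,(0,0,215),(180,40,255))&M
    k,lab,st,ce=cv2.connectedComponentsWithStats(w)
    i=1+np.argmax(st[1:,4]); print("white",st[i],ce[i])
    c=max(cv2.findContours((lab==i).astype(np.uint8),cv2.RETR_EXTERNAL,cv2.CHAIN_APPROX_NONE)[0],key=len).reshape(-1,2)
    P=cast(m,T,c,.064)[:,:2]; h=cv2.convexHull(P.astype(np.float32)).reshape(-1,2)
    A=np.c_[2*h,np.ones(len(h))]; s=np.linalg.lstsq(A,(h**2).sum(1),rcond=None)[0]
    print(n,"dial",s[:2],"r",np.sqrt(s[2]+s[:2]@s[:2]))
    cv2.imwrite(f"pics/{n}_crop.png",cv2.resize(im[box[1]:box[3],box[0]:box[2]],None,fx=4.5,fy=4.5,interpolation=cv2.INTER_CUBIC))
E
python3 m1.py
```

```text
scene green [293 213   9   6  39] [297.23076923 215.41025641] [[0.6152 0.0696 0.064 ]]
white [ 243  156  115   94 4818] [300.64611872 201.68534662]
scene dial [0.57666354 0.04640158] r 0.11395721578860979
side green [263 216   8   5  22] [266.40909091 217.72727273] [[0.615  0.0723 0.064 ]]
white [ 214  195   85   68 3296] [254.1253034  229.94599515]
side dial [0.57969039 0.04726509] r 0.11598267822630884
```

View pics/scene_crop.png

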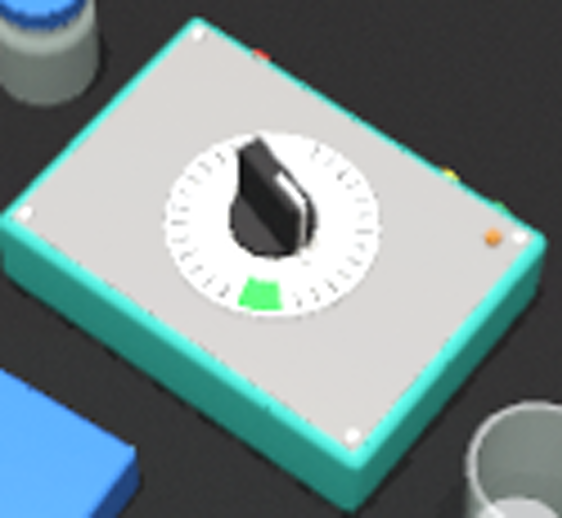

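View pics/side_crop.png

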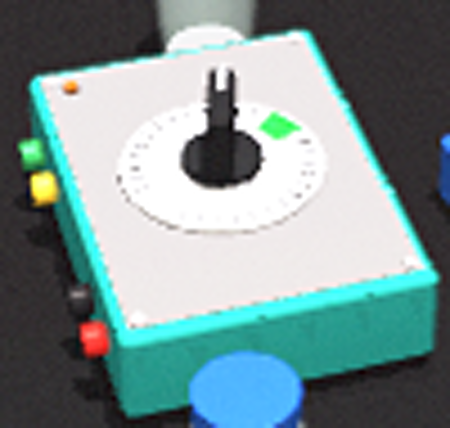

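```bash
sed -i 's/(0,0,215),(180,40,255)/(0,0,238),(180,40,255)/' m1.py; python3 m1.py
```

```text
scene green [293 213   9   6  39] [297.23076923 215.41025641] [[0.6152 0.0696 0.064 ]]
white [276 179  49  41 989] [300.45197169 200.04853387]
scene dial [0.57978366 0.04687961] r 0.051739992122492216
side green [263 216   8   5  22] [266.40909091 217.72727273] [[0.615  0.0723 0.064 ]]
white [ 215  196   84   67 3162] [254.27640734 229.97469956]
side dial [0.58872895 0.04728342] r 0.11717440967654144
```

Scene dial fit: centre (0.580, 0.047), radius 51.7 mm against 52 given. The green band is 42 mm out at about 33°. The pointer is near +y. I'll move above the knob at the current height.

```bash
python3 -m pendant '[[0,-0.0282,0,-0.0178,0],[0,-0.0282,0,-0.0178,0],[0,-0.0282,0,-0.0178,0],[0,-0.0282,0,-0.0178,0],[0,-0.0282,0,-0.0178,0],[0,-0.0282,0,-0.0178,0],[0,-0.0282,0,-0.0178,0],[0,-0.0282,0,-0.0178,0],[0,-0.0282,0,-0.0178,0],[0,-0.0282,0,-0.0178,0]]' 20; python3 -m pendant '[[0,-0.0282,0,-0.0178,0],[0,-0.0282,0,-0.0178,0],[0,-0.0282,0,-0.0178,0],[0,-0.0282,0,-0.0178,0],[0,-0.0282,0,-0.0178,0],[0,-0.0282,0,-0.0178,0],[0,-0.0282,0,-0.0178,0],[0,-0.0282,0,-0.0178,0],[0,-0.0282,0,-0.0178,-0.1],[0,0,0,0,-0.14]]'; python3 -m pendant '[[0,0,0,0,-0.14],[0,0,0,0,-0.14],[0,0,0,0,-0.14],[0,0,0,0,-0.14],[0,0,0,0,-0.14],[0,0,0,0,-0.14],[0,0,0,0,-0.1],[0,0,0,0,0],[0,0,0,0,0],[0,0,0,0,0]]'
```

```text
t: 1.15
ee_pos: [0.3719, -0.2117, 0.2313]
eef_rot: [-90.0, -0.0, -161.0]
contact_force: [1.0, -0.1, -0.2]
width: 0.0854
t: 2.15
ee_pos: [0.5608, 0.0238, 0.2303]
eef_rot: [-90.1, -0.0, -146.9]
contact_force: [-0.8, -0.8, 0.0]
width: 0.0854
t: 3.15
ee_pos: [0.5593, 0.021, 0.2312]
eef_rot: [-90.0, -0.0, -93.6]
contact_force: [0.3, 0.1, -0.0]
width: 0.0854
```

```bash
cat > w.py <<'E'
import sys
from h import *
k=sys.argv[1]
s=robot.sense(); im=robot.snapshot("wrist")[:,:,::-1].copy(); cv2.imwrite(f"pics/w{k}.png",im)
np.savez(f"pics/w{k}.npz",ee_pos=s["ee_pos"],eef_rot=s["eef_rot"]); print(s["t"],s["ee_pos"],s["eef_rot"],s["joint_positions"].round(1),s["contact_force"].round(2),s["ft_torque"].round(3))
E
python3 w.py 1
```

```text
3.15 [0.55925226 0.02101242 0.23120634] [-9.00116720e+01 -4.17029225e-04 -9.35825151e+01] [ 2.2 19.4  7.6 78.2  0.  95.7] [ 0.27  0.1  -0.02] [ 0.019 -0.021 -0.003]
```

View pics/w1.png

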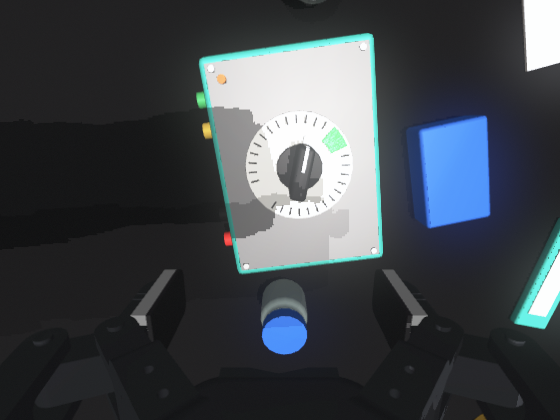

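The wrist view shows the dial at about (299,165), the green at (333,140) and the white pointer line near (306,158) on the bar. The next step is to enlarge it and measure.

```bash
cat > m2.py <<'E'
import sys
from h import *
k=sys.argv[1]
im=cv2.imread(f"pics/w{k}.png"); s=np.load(f"pics/w{k}.npz"); m,T=c2w("wrist",s)
hsv=cv2.cvtColor(im,cv2.COLOR_BGR2HSV)
g=cv2.inRange(hsv,(45,60,100),(75,255,255))
n,lab,st,ce=cv2.connectedComponentsWithStats(g)
for i in range(1,n):
    if st[i,4]>60: print("green",st[i],ce[i],cast(m,T,ce[i],.064).round(4))
# teal outline of top at z .06
t=cv2.inRange(hsv,(78,120,60),(96,255,255)); t[:,:180]=0;t[280:]=0;t[:,400:]=0
ys,xs=np.nonzero(t);P=cast(m,T,np.c_[xs,ys],.06)[:,:2]
r=cv2.minAreaRect(P.astype(np.float32));print("box rect",r)
# dial ellipse: dark ticks/white
w=cv2.inRange(hsv,(0,0,225),(180,60,255));n,lab,st,ce=cv2.connectedComponentsWithStats(w)
for i in range(1,n):
    if st[i,4]>20: print("white",st[i],ce[i].round(1))
cv2.imwrite(f"pics/w{k}c.png",cv2.resize(im[100:230,225:375],None,fx=4.5,fy=4.5,interpolation=cv2.INTER_CUBIC))
E
python3 m2.py 1
```

```text
green [196  91  11  17 136] [200.58823529  99.42647059] [[0.4944 0.1144 0.064 ]]
green [322 127  25  26 318] [334.30188679 140.16666667] [[0.6154 0.0703 0.064 ]]
box rect ((0.5804917812347412, 0.04771483689546585), (0.15682856738567352, 0.21640455722808838), 3.924982786178589)
white [ 524    0   36   71 2300] [542.   32.5]
white [  206    40   171   179 18569] [307.2 118.9]
white [302 146   8  27  92] [305.2 159. ]
white [371 248   6   6  27] [373.8 250.5]
white [528 252  32  65 893] [547.4 291.1]
white [244 264   5   5  21] [246. 266.]
```

View pics/w1c.png

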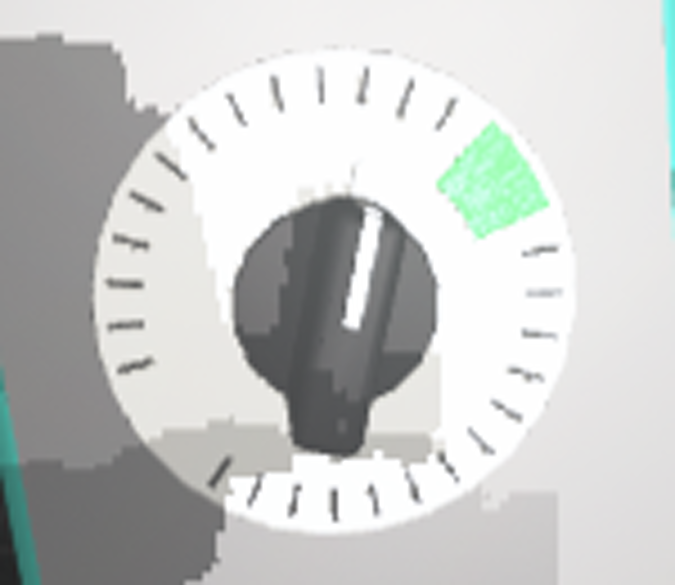

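```bash
python3 - <<'E'
from h import *
s=np.load("pics/w1.npz"); m,T=c2w("wrist",s)
P=cast(m,T,[[307.7,146],[303.4,172.9]],.109);print(P); d=P[0]-P[1];print(np.degrees(np.arctan2(d[1],d[0])),np.linalg.norm(d))
c=np.array([.580,.0472]);print(np.linalg.norm(P[:,:2]-c,axis=1), np.degrees(np.arctan2(*(P[0,:2]-c)[::-1])))
g=np.array([.6154,.0703])-c; print(np.degrees(np.arctan2(g[1],g[0])),np.linalg.norm(g))
# dial outline
im=cv2.imread("pics/w1.png")
q=np.array([[94,290],[575,290],[340,47],[325,532],[165,120],[520,150],[505,465]])/4.5+[225,100]
h=cast(m,T,q,.064)[:,:2];A=np.c_[2*h,np.ones(len(h))];x=np.linalg.lstsq(A,(h**2).sum(1),rcond=None)[0];print(x[:2],np.sqrt(x[2]+x[:2]@x[:2]))
E
```

```text
[[0.58642506 0.07063044 0.109     ]
 [0.58204632 0.04893684 0.109     ]]
78.58846753199244 0.022131107009621752
[0.02429541 0.00268403] 74.66538214909393
33.12615089762643 0.0422702022706303
[0.58097341 0.04648003] 0.05174016838324914
```

Estimates: axis (0.5805, 0.047), pointer at about 77.5° (reading about 0.29, plausible), band middle at about 33.7°. I'll centre over the knob, align with the bar and descend to above its top.

```bash
python3 -m pendant '[[0,0,0,0,0.08],[0,0,0,0,0.075],[0,-0.010,0,0.005,0],[0,-0.010,0,0.005,0],[0,-0.010,0,0.005,0],[0,0,0.025,0,0],[0,0,0.025,0,0],[0,0,0.025,0,0],[0,0,0,0,0],[0,0,0,0,0]]'; python3 w.py 2; python3 - <<'E'
from h import *
robot  # annotate
s=np.load("pics/w2.npz"); m,T=c2w("wrist",s)
im=cv2.imread("pics/w2.png")
a=np.radians(77.5);c=np.array([.5805,.047]);d=np.array([np.cos(a),np.sin(a)]);n=np.array([-d[1],d[0]])
for u,v in((23,7),(23,-7),(-23,-7),(-23,7)):
    p=proj(m,T,np.r_[c+d*u/1e3+n*v/1e3,.109])[0];cv2.circle(im,tuple(int(round(x)) for x in p),2,(0,0,255),-1)
cv2.imwrite("pics/w2a.png",im)
E
```

```text
t: 4.2
ee_pos: [0.5806, 0.0476, 0.1567]
eef_rot: [-90.0, -0.0, -102.3]
contact_force: [0.8, 0.6, 1.5]
width: 0.0856
4.2 [0.58058265 0.04759505 0.15674724] [-9.00233971e+01 -5.02132123e-03 -1.02264671e+02] [  4.7  23.2   2.4  69.2   0.  107. ] [0.79 0.61 1.46] [-0.012 -0.031  0.017]
```

View pics/w2a.png

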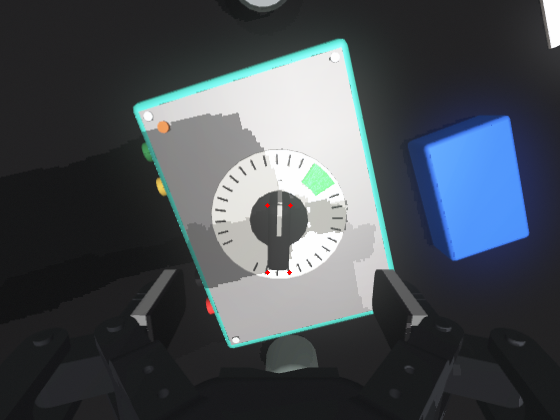

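The view shows the bar upright at column 279 with the predicted top corners (red) on it, so the alignment is good. Next I descend and close.

```bash
python3 -m pendant '[[0,0,0.02,0,0],[0,0,0.02,0,0],[0,0,0.02,0,0],[0,0,0.013,0,0],[0,0,0.005,0,0],[0,0,0,0,0],[0,0,0,0,0]]'; python3 -m pendant '[[0.4,0,0,0,0],[0.4,0,0,0,0],[0.6,0,0,0,0],[0.6,0,0,0,0],[0.7,0,0,0,0],[0.7,0,0,0,0]]' 30; python3 -m pendant '[[0.78,0,0,0,0],[0.82,0,0,0,0],[0.86,0,0,0,0],[0.9,0,0,0,0],[0.9,0,0,0,0],[1,0,0,0,0],[1,0,0,0,0]]' 30; python3 w.py 3
```

```text
t: 4.95
ee_pos: [0.581, 0.0472, 0.0794]
eef_rot: [-89.9, 0.0, -102.3]
contact_force: [-0.2, -1.0, 0.2]
width: 0.0857
t: 5.55
ee_pos: [0.5803, 0.0471, 0.0783]
eef_rot: [-90.0, -0.0, -102.3]
contact_force: [-0.2, 0.3, 0.2]
width: 0.0257
t: 6.25
ee_pos: [0.5805, 0.0471, 0.0784]
eef_rot: [-90.0, 0.0, -102.3]
contact_force: [1.4, 0.3, 1.6]
width: 0.014
6.25 [0.58048627 0.04714579 0.07838502] [-8.99857962e+01  4.74220103e-03 -1.02316915e+02] [  4.6  25.8  -5.4  58.7   0.  107. ] [1.42 0.31 1.6 ] [ 0.083 -0.216 -0.013]
```

View pics/w3.png

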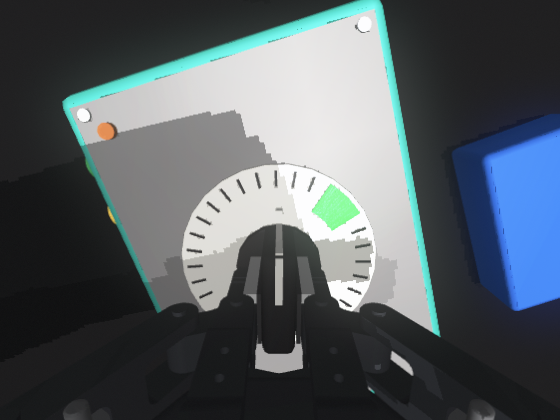

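Gripped (width 14.0 mm) with low force. I'll turn clockwise 0.61 rad to just inside the near side of the band.

```bash
python3 -m pendant '[[1,0,0,0,0.03],[1,0,0,0,0.07],[1,0,0,0,0.07],[1,0,0,0,0.07],[1,0,0,0,0.06],[1,0,0,0,0],[1,0,0,0,0]]';python3 -m pendant '[[1,0,0,0,0.07],[1,0,0,0,0.07],[1,0,0,0,0.07],[1,0,0,0,0.06],[1,0,0,0,0.04],[1,0,0,0,0],[1,0,0,0,0],[1,0,0,0,0]]'; python3 w.py 4
```

```text
t: 7.0
ee_pos: [0.5805, 0.0472, 0.0784]
eef_rot: [-90.0, 0.0, -119.4]
contact_force: [2.3, 0.5, 2.9]
width: 0.0136
t: 7.8
ee_pos: [0.5805, 0.0471, 0.0784]
eef_rot: [-90.0, 0.0, -137.2]
contact_force: [2.8, -0.1, 2.8]
width: 0.0138
7.8 [0.58049534 0.04712608 0.07838244] [-8.99899812e+01  1.13358323e-02 -1.37191162e+02] [  4.6  25.8  -5.4  58.7  -0.  141.8] [ 2.79 -0.1   2.78] [ 0.015 -0.358 -0.092]
```

View pics/w4.png

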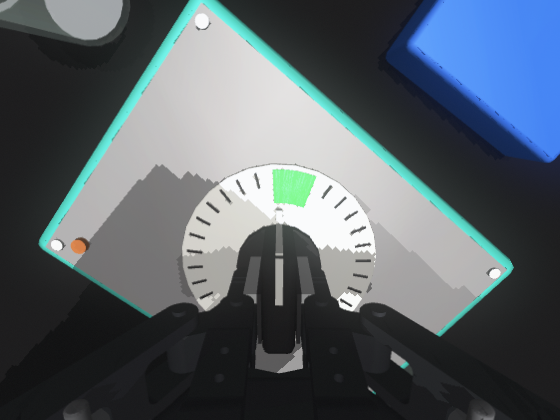

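The pointer (column 279) is now just inside the band's left edge. First gentle pull test: 3 mm in 1 mm steps.

```bash
python3 -m pendant '[[1,0,-0.001,0,0],[1,0,-0.001,0,0],[1,0,0,0,0],[1,0,0,0,0]]'; python3 -m pendant '[[1,0,-0.001,0,0],[1,0,0,0,0],[1,0,0,0,0]]'
```

```text
t: 8.25
ee_pos: [0.5804, 0.0471, 0.08]
eef_rot: [-90.0, -0.0, -137.2]
contact_force: [4.2, -1.0, -1.8]
width: 0.0137
t: 8.55
ee_pos: [0.5804, 0.0471, 0.0811]
eef_rot: [-90.0, -0.0, -137.2]
contact_force: [5.7, 0.2, -3.0]
width: 0.0139
```

```bash
python3 -m pendant '[[1,0,0,0,0]]'|grep -E "force|pos"; python3 -m pendant '[[1,0,-0.001,0,0],[1,0,0,0,0]]'|grep -E "force|pos"; python3 -m pendant '[[1,0,0,0,0]]'|grep -E "force|pos"
```

```text
ee_pos: [0.5804, 0.0471, 0.0811]
contact_force: [5.0, 2.0, -2.5]
ee_pos: [0.5804, 0.0471, 0.0822]
contact_force: [5.6, 2.3, -2.5]
ee_pos: [0.5804, 0.0471, 0.0822]
contact_force: [4.7, -1.5, -0.8]
```

At 3.8 mm the force is still only about 2 N, which matches the snap spring alone, so the key seems to be in the notch. I'll continue up gently, checking forces.

```bash
python3 -m pendant '[[1,0,-0.001,0,0],[1,0,0,0,0]]'|grep -E "force|pos"; python3 -m pendant '[[1,0,-0.001,0,0],[1,0,-0.001,0,0],[1,0,0,0,0]]'|grep -E "force|pos"; python3 w.py 5
```

```text
ee_pos: [0.5804, 0.0471, 0.0833]
contact_force: [5.2, 2.4, 0.0]
ee_pos: [0.5804, 0.0471, 0.0854]
contact_force: [5.0, 1.1, 0.8]
9.45 [0.580411   0.0470934  0.08540406] [-8.99920091e+01  4.11313131e-03 -1.37258966e+02] [  4.6  25.5  -4.8  59.7  -0.  141.9] [4.97 1.08 0.8 ] [ 0.206 -0.828  0.027]
```

View pics/w5.png

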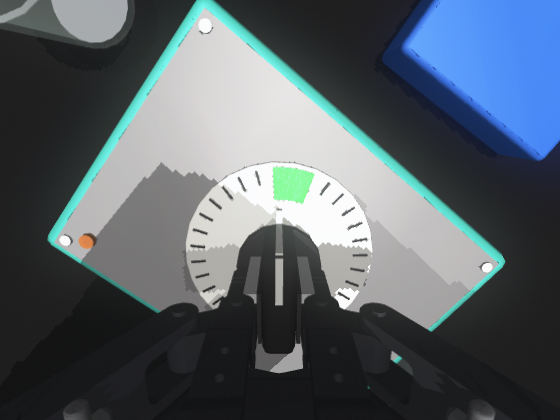

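The knob keeps its place in the gripper (line at column 279) while the box recedes, and the vertical force has turned upward past 6 mm. So it is rising freely. I'll go on to about 10.5 mm.

```bash
python3 -m pendant '[[1,0,-0.001,0,0],[1,0,-0.001,0,0],[1,0,0,0,0]]'|grep -E "force|pos"; python3 -m pendant '[[1,0,-0.001,0,0],[1,0,0,0,0]]'|grep -E "force|pos";python3 -m pendant '[[1,0,-0.001,0,0],[1,0,0,0,0],[1,0,0,0,0]]'|grep -E "force|pos"
```

```text
ee_pos: [0.5804, 0.0471, 0.0875]
contact_force: [4.4, 1.3, 2.7]
ee_pos: [0.5805, 0.0471, 0.0886]
contact_force: [3.0, -1.2, 2.0]
ee_pos: [0.5804, 0.0471, 0.0896]
contact_force: [3.4, 0.1, 6.4]
```

```bash
for i in 1; do :; done; python3 -m pendant '[[1,0,-0.0004,0,0],[1,0,0,0,0],[1,0,0,0,0]]'|grep -E "force|pos"; python3 -m pendant '[[1,0,-0.0003,0,0],[1,0,0,0,0],[1,0,0,0,0]]'|grep -E "force|pos"; python3 -m pendant '[[1,0,0,0,0],[1,0,0,0,0]]' 20|grep -E "force|pos"
```

```text
ee_pos: [0.5805, 0.0471, 0.0898]
contact_force: [3.7, 0.5, 3.5]
ee_pos: [0.5804, 0.0471, 0.0899]
contact_force: [5.6, 1.0, 1.8]
ee_pos: [0.5804, 0.0471, 0.0899]
contact_force: [5.9, 0.5, 1.7]
```

The spring push is starting to be carried by the stop, so the knob is at its end. I'll open slowly, then rise clear.

```bash
python3 -m pendant '[[0.84,0,0,0,0],[0.82,0,0,0,0],[0.78,0,0,0,0],[0.72,0,0,0,0],[0.65,0,0,0,0]]'; python3 -m pendant '[[0.5,0,0,0,0],[0.35,0,0,0,0],[0.2,0,0,0,0],[0.2,0,0,0,0],[0.2,0,0,0,0]]'; python3 w.py 6
```

```text
t: 11.6
ee_pos: [0.58, 0.0471, 0.0898]
eef_rot: [-90.0, -0.0, -137.3]
contact_force: [0.7, -0.4, -0.2]
width: 0.0296
t: 12.1
ee_pos: [0.5804, 0.0471, 0.09]
eef_rot: [-90.0, 0.0, -137.3]
contact_force: [-0.2, -0.9, 0.5]
width: 0.0687
12.1 [0.58035256 0.04712574 0.09001045] [-9.00016228e+01  1.39846978e-03 -1.37268793e+02] [  4.6  25.4  -4.4  60.3   0.  141.9] [-0.17 -0.85  0.53] [-0.019 -0.044  0.002]
```

View pics/w6.png

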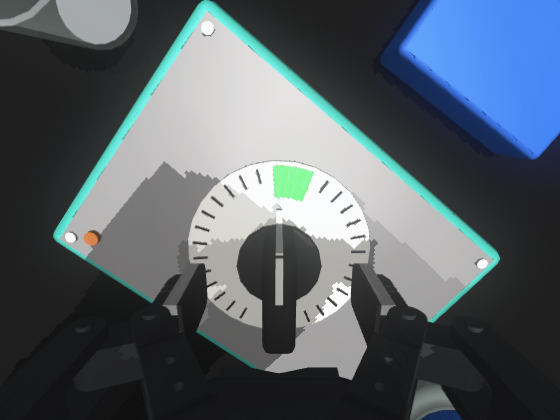

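The fingers are open and off the bar (columns 263–295), and the pointer line at column 279 still lies in the band. I'll rise straight up and check the knob's height across views.

```bash
python3 -m pendant '[[0.2,0,-0.01,0,0],[0.2,0,-0.02,0,0],[0.1,0,-0.03,0,0],[0,0,-0.03,0,0],[0,0,-0.03,0,0],[0,0,-0.03,0,0],[0,0,0,0,0],[0,0,0,0,0]]'; python3 w.py 7; python3 - <<'E'
from h import *
for n,b in(("scene",(240,150,365,265)),("side",(205,190,305,285))):
    im=robot.snapshot(n)[:,:,::-1]; cv2.imwrite(f"pics/{n}7.png",im)
    cv2.imwrite(f"pics/{n}7c.png",cv2.resize(im[b[1]:b[3],b[0]:b[2]],None,fx=4.5,fy=4.5,interpolation=cv2.INTER_CUBIC))
E
sed -i 's/100:230,225:375/150:300,205:355/' m2.py; python3 m2.py 7
```

```text
t: 12.95
ee_pos: [0.5807, 0.0471, 0.2408]
eef_rot: [-89.9, 0.1, -137.3]
contact_force: [-0.5, 0.5, -0.6]
width: 0.0854
12.95 [0.5806995  0.04713445 0.24083546] [-8.99451033e+01  6.83941859e-02 -1.37268485e+02] [  4.6  22.2  13.   80.7  -0.  141.9] [-0.5   0.52 -0.59] [ 0.027 -0.031  0.05 ]
green [276 144  21  19 292] [284.84246575 152.40068493] [[0.6151 0.07   0.064 ]]
box rect ((0.581637978553772, 0.04787686467170715), (0.1571810096502304, 0.2161206305027008), 3.9577555656433105)
white [551   0   9   7  26] [555.2   3.3]
white [158  28  21  42 162] [171.6  50.3]
white [  180    63   219   153 13077] [275.4 144.9]
white [156 180   9   9  41] [160.9 184.4]
white [277 180   4  23  71] [278.2 191.2]
white [390 197   7   7  37] [393.4 200.2]
white [287 220  31  20 260] [299.  229.6]
white [248 225   8   8  32] [251.9 228.5]
```

View pics/w7.png

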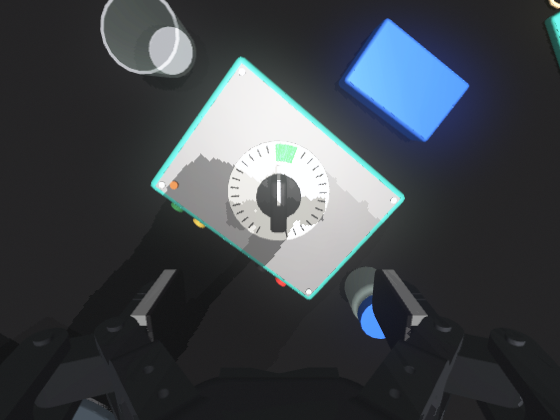

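View pics/side7.png

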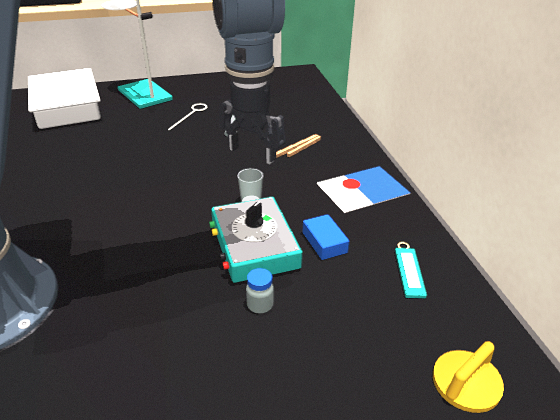

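View pics/w7c.png

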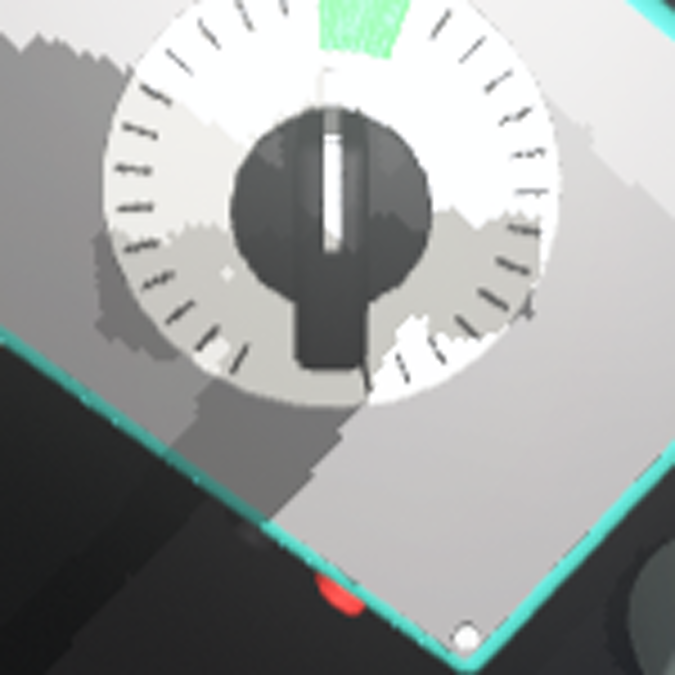

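```bash
python3 - <<'E'
from h import *
s=np.load("pics/w7.npz"); m,T=c2w("wrist",s); c=np.array([.5805,.047])
f=lambda p:np.array(p)/4.5+[205,150]
a=np.radians(180-137.27);d=np.array([np.cos(a),np.sin(a)])
for dz in(0,.012):
    l,r=cast(m,T,f([[231,210],[432,210]]),.071+dz)[:,:2]
    tip,rear=cast(m,T,f([[332,133],[330,369]]),.109+dz)[:,:2]
    print(dz,"flange dia",np.linalg.norm(l-r),"tip along",(tip-c)@d,"rear",(rear-c)@d)
# compare tip elevation in scene: predicted pixels
for n in("scene","side"):
    m,T=c2w(n)
    for dz in(0,.012): print(n,dz,proj(m,T,[[*(c+d*.0225),.109+dz],[*(c-d*.023),.109+dz]]).round(1))
for n in("scene","side"):
    A=cv2.imread(f"pics/{n}0.png");B=cv2.imread(f"pics/{n}7.png")
    for nm,lo,hi in(("blue",(100,150,60),(120,255,255)),):
        for I in(A,B):
            M=cv2.inRange(cv2.cvtColor(I,cv2.COLOR_BGR2HSV),lo,hi);k,l,st,ce=cv2.connectedComponentsWithStats(M)
            print(n,[ (ce[i].round(1).tolist(),int(st[i,4])) for i in range(1,k) if st[i,4]>150])
E
```

```text
0 flange dia 0.04467049763256152 tip along 0.02256346104395521 rear -0.025634715812945526
0.012 flange dia 0.04295460680551516 tip along 0.024834345483146784 rear -0.021256046891248853
scene 0 [[301.  196.9]
 [300.3 178.7]]
scene 0.012 [[301.2 193.8]
 [300.5 175.5]]
side 0 [[259.5 205.9]
 [247.6 216. ]]
side 0.012 [[259.4 201.6]
 [247.5 211.6]]
scene [([248.4, 145.2], 364), ([240.5, 252.9], 1902)]
scene [([248.4, 145.2], 364), ([240.5, 252.9], 1903)]
side [([378.0, 184.1], 1202), ([325.1, 236.4], 1429), ([259.1, 278.9], 472)]
side [([378.1, 184.1], 1204), ([325.1, 236.4], 1429), ([259.2, 278.9], 471)]
```

View pics/side7c.png

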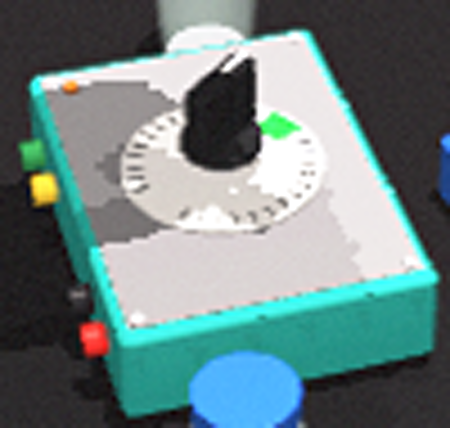

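View pics/scene7c.png

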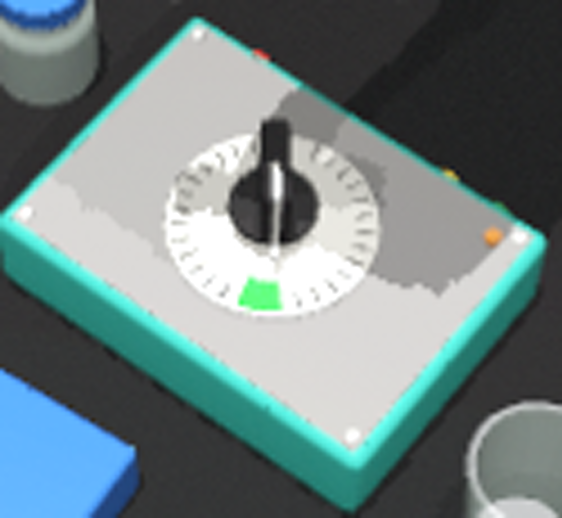

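The knob is out. With the bar 12 mm up its length comes out 46.1 mm (46 true; 48.2 if still in). The side-view tip row of about 201 matches "out" (201.6) and not "in" (205.9).

```bash
python3 -c "
from bench import robot
s=robot.sense();print(s['t'],s['contact_force'],s['width']);print(robot.job_done())"
```

```text
13.1 [ 0.26501511  0.08206923 -0.06173106] 0.08553063018161987
the job is handed in; nothing more can be done
None
```

The knob is turned into the green band, pulled out to its locked position and released. I handed the job in at about 13 s; no verdict was reported.

**What I did:** I gripped the bar and turned it clockwise about 35° (0.61 rad), to about 0.16 rad short of the band's middle. The first gentle pull there met only the snap spring, so the notch was found at once and no searching was needed. I raised the knob in steps of 1 mm or less until its stop began to take the load, opened the fingers slowly and rose 150 mm clear.

**Last checks:**
- **Pull-out:** The bar length seen by the wrist camera was 46.1 mm assuming 12 mm out, against 46 mm true. The pointer tip in the side view also matched 12 mm.
- **Weaker agreement:** The bar's rear end in the scene view fell between the "in" and "out" predictions, nearer "out". The flange came out at 43.0 mm for "out" and 44.7 mm for "in", against 44 mm true, so it settled nothing.
- **Pointer:** It is in the band, near the edge it enters from, at about 0.16 rad against the 0.26 rad limit.
- **Forces:** The vertical force read at the wrist stayed under 7 N. The force on the lock ring itself can't be read directly. The wrist force after release was about 0.3 N.
- **Surroundings:** The jar and case images had not shifted. The beaker looked unmoved by eye; I did not measure it.

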